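# Lock the slider of the long rheostat

### The job

The slider of the longer of the two slide rheostats is set where the class needs it but can still drift: turn the knurled thumbscrew on top of that slider clockwise (seen from above) until it seats, stop as soon as you feel the resistance rise instead of forcing it, and let go. Do not shift the slider along its rod, and leave the slider and thumbscrew of the shorter rheostat as they are.

Things in the scene. Friction and masses are not known exactly. Their poses are not given: they have to be found in the camera images.
- lock_screw_head (a point): Centre of the upright knurled steel thumbscrew head (36 mm wide, 24 mm high, 154 mm above the bench) on the slider of the long rheostat (270 x 90 mm, 130 high, fixed). Under the head a 14 mm neck leaves 16 mm free above the slider block (40 x 30 mm). This point does not turn with the screw: x along the guide rod, z up. Over 8 N along the rod shifts the slider. Nothing stands higher within 100 mm.
- lock_screw (a joint): Turn of that thumbscrew against its washer in rad, growing clockwise seen from above. It starts 0.5 to 1.2 rad short of its seat (negative) and turns easily (friction 0.05 N m) up to 0, where it seats.
- lock_washer (a joint): Twist in rad (0 = relaxed) of the brass spring washer under the thumbscrew. Once the screw is seated, turning on clockwise winds the washer up: the resistance then grows by 1.2 N m per rad, and over 0.4 rad is overtightened. Let go, it springs back to 0, the screw with it.
- other_screw_rim (a point): A point on the rim, at half height, of the head of the thumbscrew on the short rheostat, which is alike in make, screw and height but only 160 mm long, standing left or right of the long one. It goes round with that screw, 18 mm from its axis. To be left alone.

How it is judged:
By the outcome, as a careful person would: the job done as asked, in the order asked, and still so for the second after the job is handed in, with the robot touching nothing.
It also fails if it takes over 42 s, if anything falls off the work surface, if the arm or the gripper's body presses on something with over 40 N, if the wrist force passes 120 N, or if a joint passes its speed limit or range.

### The arm

A 6-joint arm with a two-finger parallel gripper is mounted at the origin on the work surface. World frame = base frame: x ahead of the robot, y to its left, z up, the work surface at z = 0. Lengths are in m, angles in rad, forces in N, time in s.
With the tool pointing down it reaches from about 0.425 to 0.95 m from the base axis. Payload 3.5 kg.
Tool frame: the origin (TCP) lies midway between the tips of the shut fingers; the grasp point (between the pads) lies 19 mm behind it (ctrl.tcp_to_grasp is the distance from the TCP to the grasp point, in m); z points along the fingers, x is the direction in which the jaws open and shut, and the axes are right-handed (so a half turn about z gives the same grasp; the last joint's range is limited). The gripper opens to 85 mm and grips with 20 to 120 N. Pads are 22 mm wide; open, the fingers measure 114 mm over their backs; the gripper's body (76 mm by 85 mm) begins 54 mm behind the grasp point. The pads swing forward as they close: fully open they stand 13 mm farther back than shut.
Start: joints at [1.08, 0.286, 1.577, -0, 1.279, -0.15], TCP at [0.226, 0.636, 0.231] pointing down, gripper open.
Joint ranges: [-2.77, 2.77], [-0.9, 2.22], [0.21, 2.48], [-1.53, 4.67], [0.24, 2.81], [-2.84, 2.84]. Speed limits (rad/s): [2.79, 2.79, 3.14, 3.14, 3.14, 3.14].

### API

Orientations are given as a unit quaternion [x, y, z, w].
In Python, from plant import ctrl, cams, workorder, spotter gives the robot as it stands. The module is installed in compiled form; this text tells all that it offers.
- The arm moves only by the tool send_rows, never from a script. Its argument "motion" is one flat list of numbers, 5 for each row, row after row: the shift along the tool's x, y, z in cm, then the turn about the tool's z in rad, then the finger opening in cm, from 0 to 8.54. In form: [tx, ty, tz, spin, gripper, tx, ty, tz, spin, gripper, ...]. A call has 1 to 12 rows; each row shifts and turns the pose as measured when the row begins, along the tool's axes as they then stand; what a row does not reach is not made up. A row lasts 1/10 s, in which the tool goes at most 50 mm and 8.59 degrees, less where a joint would pass 70% of its speed; a pose out of reach is approached as far as the arm can. A call is refused whole if a number of a shift passes 5 or a number of a turn 0.15, either way. A call with a gripper value outside its range is refused whole. The fingers move at their own pace and stop on an object; "grip_force" is the grip in N (left out, the last holds). Time passes only in rows, so rows that do not move let the fingers close. It gives the time, the measured TCP pose, the force and the opening at its end, in the units of the state.
- ctrl.get_state(): the state, without advancing time (a new reading comes with each control period).
- cams.read_camera(name): name is "scene" or "side" or "wrist"; returns (picture, depth): 480x640x3 uint8, red, green, blue; 480x640 float32, m along the optical axis (not along the pixel's ray), 0 where there is no reading.
- cams.camera_params(name): a dict with "fx", "fy", "cx", "cy" (pixels), "xyz" and "attitude" of the camera in the world; the wrist camera has in their place "mount" (4x4, takes a point from camera to tool coordinates, whose origin is the TCP and whose axes are the tool frame's). Camera axes: x right, y down, z forward; pixel columns grow to the right and rows downward; lengths in m; the calibration is good to about 2 mm. A picture is of the moment at which its call begins: read the wrist's pose just before it. camera_params takes no time and is no camera call.
- workorder.sign_off(): hands the job in, once; it reports no verdict.
Trained networks look in the newest picture that a camera, given by its name, has taken for a name from the list of things; names that differ only in an ending like _2 or _b are one class to them, and where a whole thing is asked for, a point or a joint stands for the part that bears it (a point fixed in the world has none). Each returns a list of dicts, best first, with "conf" (0 to 1); they miss things now and then, are a little off and sometimes report something else, mostly with a low value. They report only what shows in the picture. A call takes as long as a camera call.
- spotter.trace(target, camera): "mask" (480x640 bool, what is visible of it) and "bbox" ([left, top, width, height] in pixels, round what is visible of it).
The state is a dict: "time": time; "qpos": joint angles; "dq": joint speeds; "joint_efforts": joint torques, N m; "eef_pos": TCP position; "tcp_rot": TCP orientation; "contact_force": force on the tool from outside, world axes, zero at the start; "wrist_torque": the same for the moment, N m; "opening": opening from 0.0 (shut) to 1.0 (fully open).
Only numpy, scipy, OpenCV 4.12 (cv2) and the standard library are available. Lean on these libraries where they do the work, as an engineer would, in place of code of your own. Each camera call takes 0.05 s, during which the arm holds its last target.

## Working session

There is one attempt and no reset: what is moved stays moved. The work goes in short steps, Python scripts to look and compute and a tool call to move; the robot and the scene stay as the last step left them, time stands still between calls to the robot, and variables do not carry over. Pictures are saved under pics/ and viewed, and the job is handed in when it is done.

Besides the shell and the picture viewer there is one more tool, called after "Request:" as a command line: name --argument value ..., lists and objects as JSON in quotes. send_rows: Moves the arm, as the interface text tells. Its arguments: {"type":"object","properties":{"motion":{"type":"array","items":{"type":"number"}},"grip_force":{"type":"number"}},"required":["motion"]}

```bash
mkdir -p pics; cat > h.py <<'E'
import numpy as np, cv2
from scipy.spatial.transform import Rotation as R
from plant import ctrl, cams, workorder, spotter
def grab(n,f=None):
    s=ctrl.get_state(); im,d=cams.read_camera(n)
    if f: cv2.imwrite('pics/'+f,im[:,:,::-1])
    return s,im,d
def Tcam(n,s):
    p=cams.camera_params(n)
    if n=='wrist':
        T=np.eye(4);T[:3,:3]=R.from_quat(s['tcp_rot']).as_matrix();T[:3,3]=s['eef_pos'];return p,T@np.array(p['mount'])
    T=np.eye(4);a=np.array(p['attitude']);T[:3,:3]=a if a.shape==(3,3) else R.from_quat(a).as_matrix();T[:3,3]=p['xyz'];return p,T
def cloud(n,s,d):
    p,T=Tcam(n,s);v,u=np.mgrid[:480,:640]
    P=np.stack([(u-p['cx'])/p['fx']*d,(v-p['cy'])/p['fy']*d,d],-1)
    return P@T[:3,:3].T+T[:3,3]
E
python3 - <<'E'
from h import *
print(ctrl.get_state(), ctrl.tcp_to_grasp)
for n in ['scene','side']:
    s,im,d=grab(n,n+'0.png'); print(n,cams.camera_params(n))
    W=cloud(n,s,d)
    for t in ['lock_screw_head','lock_screw','other_screw_rim']:
        for r in spotter.trace(t,n)[:3]:
            m=r['mask']&(d>0); print(t,round(r['conf'],2),r['bbox'],m.sum(),np.median(W[m],0).round(4),W[m].min(0).round(3),W[m].max(0).round(3))
E
```

```text
{'time': 0.0, 'qpos': array([ 1.07999562e+00,  2.87187840e-01,  1.57818238e+00, -7.22399674e-06,
        1.27860263e+00, -1.49971115e-01]), 'dq': array([-2.60491821e-04,  8.00170605e-04, -7.31446316e-04,  7.33718304e-05,
        2.39306583e-04, -1.09564490e-03]), 'joint_efforts': array([-1.44052261e-03, -4.05982769e+01, -2.92620581e+01, -2.77224490e-04,
        5.89808245e-03, -1.03628700e-06]), 'eef_pos': array([0.22527222, 0.63559923, 0.22992948]), 'tcp_rot': array([ 8.16781862e-01,  5.76945382e-01, -1.06217762e-03,  5.36770342e-04]), 'contact_force': array([ 0.73198491,  0.20851677, -0.15845825]), 'wrist_torque': array([-0.01338194,  0.00855391, -0.00960963]), 'opening': 1.0033825095535134} 0.0187
scene {'fx': 443.1422835324158, 'fy': 443.1422835324158, 'cx': 312.6479841870764, 'cy': 237.3009326620897, 'xyz': array([ 1.15579255, -0.07887802,  0.58871035]), 'attitude': array([ 0.67116768,  0.58283953, -0.30498391, -0.34178479])}
lock_screw_head 0.98 [172.8, 250.0, 29.5, 48.4] 884 [ 0.5955 -0.2101  0.1493] [ 0.363 -0.237 -0.   ] [ 0.607 -0.193  0.168]
lock_screw 0.94 [171.7, 248.8, 
[... 336 characters left out ...]
75, 0.64922555, 0.67462211]), 'attitude': array([-0.07893226,  0.88706457, -0.45328305,  0.03769103])}
lock_screw_head 0.85 [319.7, 186.9, 20.6, 36.1] 582 [ 0.5824 -0.2008  0.1299] [ 0.561 -0.495 -0.002] [ 0.636 -0.189  0.169]
lock_screw_head 0.55 [293.9, 346.8, 25.9, 32.7] 759 [0.5444 0.2399 0.1655] [ 0.527  0.069 -0.002] [0.592 0.252 0.169]
lock_screw 0.79 [322.2, 188.0, 18.5, 21.8] 284 [ 0.5833 -0.2008  0.1618] [ 0.566 -0.231  0.129] [ 0.601 -0.189  0.169]
lock_screw 0.73 [326.1, 187.2, 14.1, 23.3] 329 [ 0.5833 -0.2019  0.1584] [ 0.566 -0.428 -0.002] [ 0.639 -0.189  0.169]
other_screw_rim 0.87 [293.0, 349.5, 29.5, 31.2] 763 [0.5445 0.2398 0.1655] [ 0.527  0.073 -0.002] [0.6   0.252 0.169]
```

View pics/scene0.png

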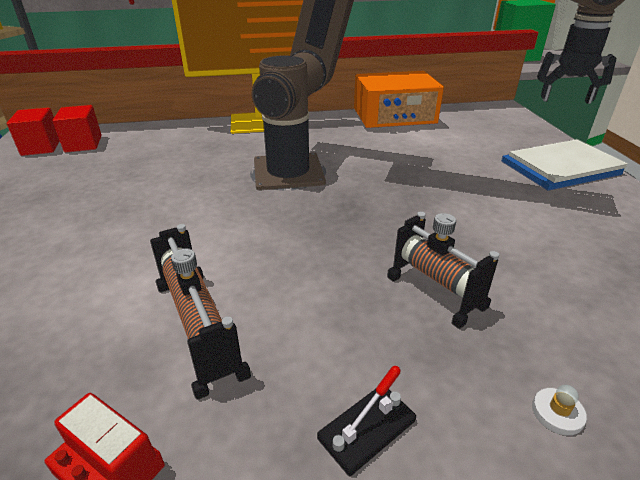

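View pics/side0.png

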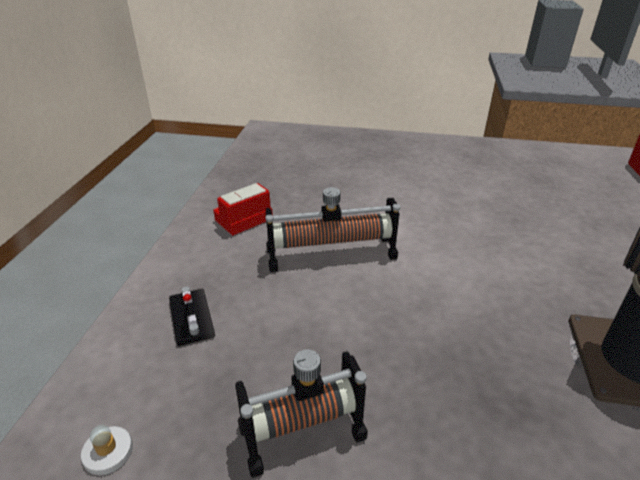

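The long rheostat is the left one in the scene picture, with its screw head at about (183,258) px. In the side picture the head is at (331,197). The short one is on the right in the scene picture, head at (444,224). Next I fit the screw axis and the rod direction.

```bash
python3 - <<'E'
from h import *
from scipy.optimize import least_squares
for n in ['scene','side']:
    s,im,d=grab(n); W=cloud(n,s,d); p,T=Tcam(n,s)
    q=W.reshape(-1,3); k=d.reshape(-1)>0
    q=q[k]
    near=np.hypot(q[:,0]-.588,q[:,1]+.21)<.035
    top=q[near&(q[:,2]>.160)]
    print(n,len(top),top.min(0),top.max(0),(top.min(0)+top.max(0))[:2]/2)
    side=q[near&(q[:,2]>.144)&(q[:,2]<.163)]
    f=lambda c:np.hypot(side[:,0]-c[0],side[:,1]-c[1])-.018
    r=least_squares(f,[.587,-.21],loss='soft_l1',f_scale=.002); print('circle',r.x,len(side),np.abs(r.fun).mean())
    # rod + posts
    b=q[(np.hypot(q[:,0]-.588,q[:,1]+.21)<.19)&(q[:,2]>.02)&(q[:,2]<.14)&(q[:,1]<-.1)]
    rr=cv2.minAreaRect(b[:,:2].astype(np.float32)*1000); print(rr)
    rod=q[(np.hypot(q[:,0]-.588,q[:,1]+.21)<.12)&(np.hypot(q[:,0]-.588,q[:,1]+.21)>.035)&(q[:,2]>.105)&(q[:,2]<.14)]
    l=cv2.fitLine(rod[:,:2].astype(np.float32),cv2.DIST_HUBER,0,.001,.001).ravel();print('rod',len(rod),rod[:,2].max(),l,np.degrees(np.arctan2(l[1],l[0])))
E
```

```text
scene 316 [ 0.56598091 -0.22953964  0.16021087] [ 0.60331109 -0.19399853  0.16793959] [ 0.584646   -0.21176908]
circle [ 0.5834025  -0.21210192] 243 0.0006865574232564104
((582.354736328125, -212.42724609375), (290.2491455078125, 89.22701263427734), 19.43186378479004)
rod 317 0.11917439254967382 [ 0.94226986  0.33485448  0.6257868  -0.1975347 ] 19.563686
side 159 [ 0.56548875 -0.22943428  0.16025521] [ 0.6016236  -0.19066791  0.1691113 ] [ 0.58355617 -0.21005109]
circle [ 0.58396987 -0.21226581] 133 0.0010316511821820609
((581.765380859375, -209.90728759765625), (288.85650634765625, 88.28038787841797), 19.18231964111328)
rod 398 0.11995627001473141 [ 0.9423152   0.33472687  0.59669095 -0.20344035] 19.55593
```

Request:
send_rows --motion '[0,0,-4,-0.136,8.54,0,0,-2,-0.136,8.54,0,0,0,-0.136,8.54,0,0,0,-0.136,8.54,0,0,0,-0.136,8.54,-3,1,0,0,8.54,-4.5,1.5,0,0,8.54,-4.5,1.5,0,0,8.54,-4.5,1.5,0,0,8.54,-4.5,1,0,0,8.54,-4.5,0,0,0,8.54,-4.5,0,0,0,8.54]'

```text
time: 1.7
eef_pos: [0.3978, 0.3759, 0.2938]
tcp_rot: [0.561, 0.828, 0.002, 0.0]
contact_force: [0.5, 0.8, 0.1]
opening: 1.003
```

```bash
cat >> h.py <<'E'
def rel(z=0.133,c=(.5838,-.2118),yaw=109.5):
    s=ctrl.get_state();M=R.from_quat(s['tcp_rot']).as_matrix();e=M.T@(np.array([c[0],c[1],z])-s['eef_pos'])
    y=np.degrees(np.arctan2(M[1,0],M[0,0]))
    print('t',round(s['time'],2),'pos',s['eef_pos'].round(4),'tz',M[:,2].round(4),'yaw',y.round(2),'need cm',(e*100).round(2),'spin',np.radians(y-yaw).round(3),'F',s['contact_force'].round(2),'Ftool',(M.T@s['contact_force']).round(2),'Mz',s['wrist_torque'].round(3),'op',round(s['opening']*8.54,2),'q',s['qpos'].round(3))
E
python3 -c "
from h import *; rel()"
```

```text
t 1.7 pos [0.3978 0.3759 0.2938] tz [ 0.0021  0.003  -1.    ] yaw 111.72 need cm [-61.51  -4.52  15.94] spin 0.039 F [0.52 0.82 0.08] Ftool [ 0.57  0.78 -0.07] Mz [-0.031 -0.021 -0.012] op 8.57 q [ 5.710e-01 -4.200e-02  1.823e+00  1.000e-03  1.357e+00 -1.379e+00]
```

Request:
send_rows --motion '[-4.5,0,0,0.02,8.54,-5,0,0,0.02,8.54,-5,0,0,0,8.54,-5,0,0,0,8.54,-5,0,0,0,8.54,-5,-0.5,0,0,8.54,-5,-0.5,0,0,8.54,-5,-0.5,0,0,8.54,-5,-0.5,0,0,8.54,-5,-0.5,0,0,8.54,-4,-0.5,0,0,8.54,-2,0,0,0,8.54]'

```text
time: 2.9
eef_pos: [0.5547, -0.1639, 0.2969]
tcp_rot: [0.58, 0.815, 0.005, 0.005]
contact_force: [0.4, -0.1, -0.1]
opening: 1.0
```

```bash
python3 -c "
from h import *; rel()"
```

```text
t 2.9 pos [ 0.5547 -0.1639  0.2969] tz [ 0.0141  0.0029 -0.9999] yaw 109.14 need cm [-5.45  0.95 16.42] spin -0.006 F [ 0.39 -0.05 -0.11] Ftool [-0.18  0.35  0.12] Mz [ 0.066 -0.01  -0.026] op 8.54 q [-0.467  0.023  1.754  0.009  1.354 -2.373]
```

Request:
send_rows --motion '[-4,0.9,4,0,7,-1.5,0.2,2,0,7,0,0,0,0,7,0,0,0,0,7]'

```text
time: 3.3
eef_pos: [0.5827, -0.2094, 0.2442]
tcp_rot: [0.581, 0.814, 0.006, 0.006]
contact_force: [1.4, 0.1, -0.3]
opening: 0.821
```

```bash
python3 - <<'E'
from h import *
rel()
s,im,d=grab('wrist','w1.png'); W=cloud('wrist',s,d)
for t in ['lock_screw_head','lock_screw']:
  for r in spotter.trace(t,'wrist')[:3]:
    m=r['mask']&(d>0); print(t,round(r['conf'],2),r['bbox'],m.sum(),np.median(W[m],0).round(4))
q=W[d>0]; top=q[(q[:,2]>.16)&(q[:,2]<.175)&(np.hypot(q[:,0]-.584,q[:,1]+.212)<.04)]
print(len(top))
if len(top): print(cv2.minEnclosingCircle(top[:,:2].astype(np.float32)),np.median(top,0))
E
```

```text
t 3.3 pos [ 0.5827 -0.2094  0.2442] tz [ 0.0177  0.0028 -0.9998] yaw 108.94 need cm [-0.22 -0.17 11.12] spin -0.01 F [ 1.35  0.13 -0.28] Ftool [-0.32  1.32  0.3 ] Mz [ 0.035  0.014 -0.019] op 7.01 q [-0.513  0.147  1.717  0.012  1.264 -2.418]
lock_screw_head 0.59 [287.0, 195.7, 61.5, 80.0] 3727 [ 0.5783 -0.214   0.1659]
lock_screw 0.63 [287.6, 210.1, 61.8, 65.1] 2941 [ 0.5813 -0.2134  0.1663]
2706
((0.5847070217132568, -0.21233779191970825), 0.01900816708803177) [ 0.5830782  -0.21280896  0.16639211]
```

View pics/w1.png

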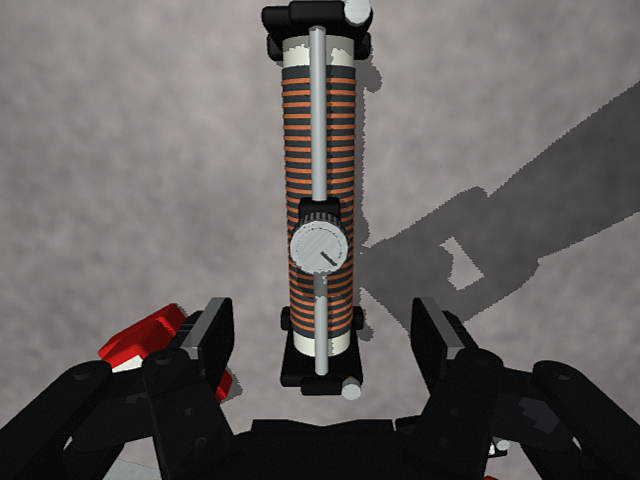

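The wrist view shows the head at (320,247) px with an index mark towards (335,265), and the rod vertical in the picture, so the jaws close across it. I'll descend.

Request:
send_rows --motion '[-0.2,0.2,3,0,7,-0.05,0,3,0,7,0,0,2,0,7,0,0,0,0,7,0,0,0,0,7]'

```text
time: 3.95
eef_pos: [0.5913, -0.2075, 0.174]
tcp_rot: [0.578, 0.816, 0.008, 0.016]
contact_force: [0.0, -0.4, 0.5]
opening: 0.822
```

```bash
python3 -c "
from h import *; rel(c=(.5842,-.2121))"
```

```text
t 3.95 pos [ 0.5913 -0.2075  0.174 ] tz [ 0.0341 -0.0056 -0.9994] yaw 109.35 need cm [-0.13 -0.94  4.07] spin -0.003 F [ 0.05 -0.41  0.46] Ftool [-0.41 -0.08 -0.45] Mz [-0.002  0.02   0.023] op 7.02 q [-0.504  0.215  1.772  0.013  1.123 -2.418]
```

Request:
send_rows --motion '[-0.1,-0.9,0,0,7,0,0,0,0,7]'

```text
time: 4.15
eef_pos: [0.5839, -0.2116, 0.1774]
tcp_rot: [0.577, 0.816, 0.008, 0.018]
contact_force: [0.0, -0.3, 0.5]
opening: 0.821
```

```bash
python3 -c "
from h import *; rel(c=(.5842,-.2121))"
```

```text
t 4.15 pos [ 0.5839 -0.2116  0.1774] tz [ 0.0384 -0.0081 -0.9992] yaw 109.44 need cm [ 0.03 -0.14  4.43] spin -0.001 F [ 0.01 -0.31  0.5 ] Ftool [-0.3  -0.07 -0.5 ] Mz [-0.03  -0.034  0.005] op 7.01 q [-0.516  0.197  1.786  0.013  1.121 -2.432]
```

Request:
send_rows --motion '[0,0,0,0,7,0,0,0,0,7,0,0,0,0,7]'

```text
time: 4.45
eef_pos: [0.5848, -0.2126, 0.1809]
tcp_rot: [0.578, 0.816, 0.008, 0.021]
contact_force: [0.5, 0.0, -1.3]
opening: 0.821
```

```bash
python3 -c "
from h import *; rel(c=(.5842,-.2121))"
```

```text
t 4.45 pos [ 0.5848 -0.2126  0.1809] tz [ 0.0433 -0.0108 -0.999 ] yaw 109.39 need cm [ 0.18 -0.22  4.78] spin -0.002 F [ 0.46  0.   -1.31] Ftool [-0.12  0.39  1.33] Mz [-0.031  0.022 -0.022] op 7.01 q [-0.516  0.193  1.784  0.013  1.122 -2.432]
```

Request:
send_rows --motion '[0,0,0,0,7,0,0,0,0,7,0,0,0,0,7,0,0,0,0,7]'

```text
time: 4.85
eef_pos: [0.585, -0.2127, 0.181]
tcp_rot: [0.578, 0.816, 0.008, 0.021]
contact_force: [-0.1, -0.4, -0.3]
opening: 0.82
```

```bash
python3 -c "
from h import *; rel(c=(.5842,-.2121))
cams.read_camera('side');rel();cams.read_camera('side');rel()"
```

```text
t 4.85 pos [ 0.585  -0.2127  0.181 ] tz [ 0.0435 -0.0108 -0.999 ] yaw 109.39 need cm [ 0.2  -0.23  4.79] spin -0.002 F [-0.13 -0.43 -0.34] Ftool [-0.36 -0.28  0.34] Mz [ 0.003  0.034 -0.027] op 7.0 q [-0.516  0.193  1.783  0.013  1.122 -2.432]
t 4.9 pos [ 0.585  -0.2127  0.181 ] tz [ 0.0435 -0.0108 -0.999 ] yaw 109.39 need cm [ 0.24 -0.26  4.79] spin -0.002 F [-0.02 -0.86  0.37] Ftool [-0.81 -0.29 -0.36] Mz [0.011 0.029 0.016] op 6.99 q [-0.516  0.193  1.783  0.013  1.122 -2.432]
t 4.95 pos [ 0.585  -0.2127  0.181 ] tz [ 0.0435 -0.0108 -0.999 ] yaw 109.38 need cm [ 0.24 -0.26  4.79] spin -0.002 F [ 0.4   0.07 -0.46] Ftool [-0.05  0.38  0.48] Mz [-0.024  0.061  0.022] op 6.98 q [-0.516  0.193  1.783  0.013  1.122 -2.432]
```

Residual motion has left about 2.6° of tilt. I'll check whether a quick ascent undoes it and a slow descent keeps it small.

Request:
send_rows --motion '[0,0,-3,0,7,0,0,-3,0,7,0,0,-2,0,7,0,0,0,0,7,0,0,0,0,7,0,0,0,0,7]'

```text
time: 5.55
eef_pos: [0.5802, -0.211, 0.2596]
tcp_rot: [0.578, 0.816, 0.008, 0.018]
contact_force: [0.8, -0.2, -0.2]
opening: 0.816
```

```bash
python3 -c "
from h import *; rel(c=(.5842,-.2121))"
```

```text
t 5.55 pos [ 0.5802 -0.211   0.2596] tz [ 0.0381 -0.0077 -0.9992] yaw 109.39 need cm [ 0.02 -0.08 12.67] spin -0.002 F [ 0.77 -0.18 -0.16] Ftool [-0.42  0.66  0.19] Mz [-0.014  0.02   0.014] op 6.97 q [-0.518  0.119  1.72   0.013  1.266 -2.431]
```

Request:
send_rows --motion '[0,0,0.5,0,7,0,0,1,0,7,0,0,1,0,7,0,0,1,0,7,0,0,0.6,0,7,0,0,0.3,0,7,0,0,0,0,7,0,0,0,0,7]'

```text
time: 6.35
eef_pos: [0.579, -0.2098, 0.2038]
tcp_rot: [0.578, 0.816, 0.007, 0.012]
contact_force: [-1.0, 0.0, 0.4]
opening: 0.819
```

```bash
python3 -c "
from h import *; rel(c=(.5842,-.2121))"
```

```text
t 6.35 pos [ 0.579  -0.2098  0.2038] tz [ 0.0272 -0.0016 -0.9996] yaw 109.4 need cm [-0.32  0.23  7.1 ] spin -0.002 F [-0.99  0.03  0.4 ] Ftool [ 0.35 -0.92 -0.43] Mz [0.011 0.062 0.018] op 6.99 q [-0.517  0.167  1.77   0.013  1.181 -2.431]
```

Request:
send_rows --motion '[-0.1,0.1,0.5,0,7,-0.1,0.1,0.8,0,7,-0.1,0.1,0.8,0,7,0,0,0.6,0,7,0,0,0.4,0,7,0,0,0.2,0,7,0,0,0,0,7,0,0,0,0,7]'

```text
time: 7.15
eef_pos: [0.5848, -0.2122, 0.1692]
tcp_rot: [0.578, 0.816, 0.007, 0.013]
contact_force: [0.3, -0.1, -0.4]
opening: 0.818
```

```bash
python3 -c "
from h import *; rel(c=(.5842,-.2121))"
```

```text
t 7.15 pos [ 0.5848 -0.2122  0.1692] tz [ 0.029  -0.0026 -0.9996] yaw 109.4 need cm [ 0.07 -0.15  3.61] spin -0.002 F [ 0.35 -0.12 -0.44] Ftool [-0.23  0.27  0.45] Mz [-0.012  0.032  0.025] op 6.98 q [-0.516  0.213  1.783  0.013  1.119 -2.431]
```

Request:
send_rows --motion '[0,0,0.4,0,7,0.05,-0.05,0.7,0,7,0,-0.05,0.7,0,7,0,0,0.6,0,7,0,0,0.4,0,7,0,0,0.2,0,7,0,0,0,0,7,0,0,0,0,7]'

```text
time: 7.95
eef_pos: [0.5845, -0.2121, 0.1365]
tcp_rot: [0.578, 0.816, 0.007, 0.013]
contact_force: [-0.1, 0.0, -0.6]
opening: 0.823
```

```bash
python3 - <<'E'
from h import *
rel(c=(.5842,-.2121))
s,im,d=grab('wrist','w2.png'); s,im,d=grab('scene'); cv2.imwrite('pics/s2.png',cv2.resize(im[180:420,100:340,::-1],None,fx=2.5,fy=2.5))
E
```

```text
t 7.95 pos [ 0.5845 -0.2121  0.1365] tz [ 0.0291 -0.0027 -0.9996] yaw 109.4 need cm [ 0.02 -0.04  0.35] spin -0.002 F [-0.07  0.04 -0.59] Ftool [ 0.07 -0.07  0.59] Mz [0.001 0.027 0.005] op 7.03 q [-0.516  0.248  1.805  0.014  1.061 -2.432]
```

View pics/w2.png

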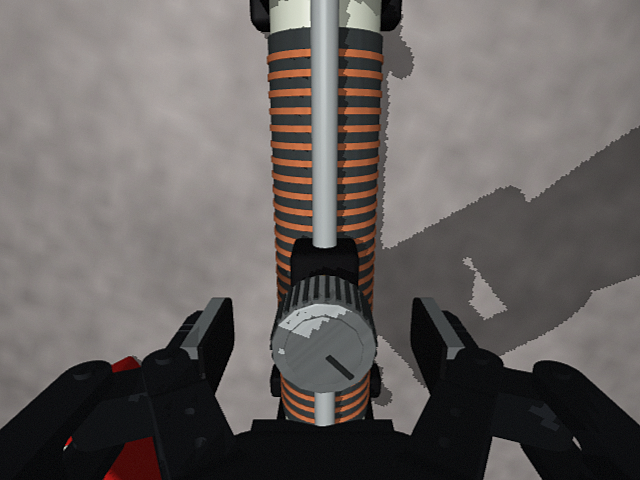

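View pics/s2.png

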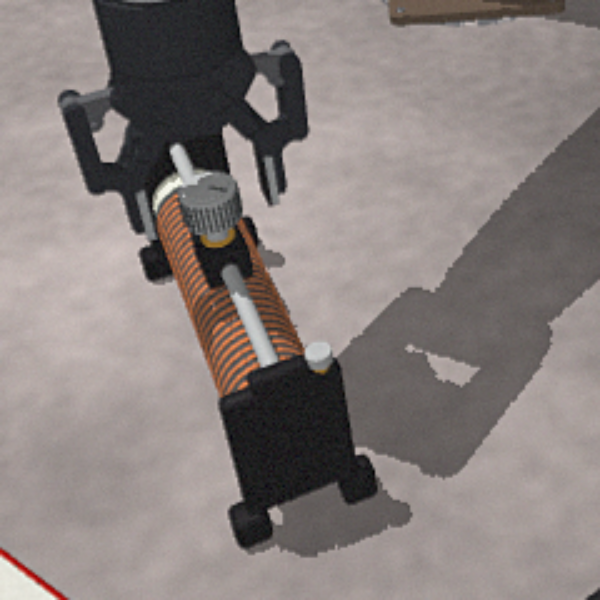

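```bash
python3 - <<'E'
from h import *
s,im,d=grab('wrist'); W=cloud('wrist',s,d); p=cams.camera_params('wrist');m=np.array(p['mount']); print(m.round(3),p['fx'])
v,u=np.mgrid[:480,:640]
P=np.stack([(u-p['cx'])/p['fx']*d,(v-p['cy'])/p['fy']*d,d],-1)@m[:3,:3].T+m[:3,3]
for px in [(228,310),(228,340),(215,380),(418,310),(418,340),(430,380),(325,345),(325,300),(185,345),(205,310)]:
    print(px,d[px[1],px[0]],(P[px[1],px[0]]*100).round(2))
top=P[(d>0)&(W[...,2]>.162)&(W[...,2]<.172)&(np.hypot(W[...,0]-.584,W[...,1]+.212)<.024)]
print(cv2.minEnclosingCircle(top[:,:2].astype(np.float32)),np.median(top,0))
E
```

```text
[[ 1.    -0.003  0.    -0.001]
 [ 0.002  0.959  0.285 -0.072]
 [-0.001 -0.285  0.959 -0.143]
 [ 0.     0.     0.     1.   ]] 380.5627855032973
(228, 310) 0.14124554 [-3.57 -0.66 -1.45]
(228, 340) 0.1422102 [-3.6   0.46 -1.68]
(215, 380) 0.124440975 [-3.59  0.76 -3.63]
(418, 310) 0.13810027 [ 3.4  -0.79 -1.74]
(418, 340) 0.13815314 [ 3.4   0.26 -2.05]
(430, 380) 0.12294526 [ 3.4   0.68 -3.76]
(325, 345) 0.12855242 [ 0.01 -0.11 -2.94]
(325, 300) 0.12591098 [ 0.02 -1.68 -2.75]
(185, 345) 0.11197324 [-4.12 -1.03 -4.4 ]
(205, 310) 0.1318637 [-4.14 -1.1  -2.3 ]
((-0.0005762663204222918, 0.00040442816680297256), 0.019146190956234932) [-0.00052858 -0.00172139 -0.02968335]
```

Request:
send_rows --motion '[0,0,0,0,5,0,0,0,0,4,0,0,0,0,3,0,0,0,0,3,0,0,0,0,3]' --grip_force 20

```text
time: 8.6
eef_pos: [0.5847, -0.2115, 0.1379]
tcp_rot: [0.578, 0.816, 0.008, 0.013]
contact_force: [-1.0, 0.0, -1.1]
opening: 0.415
```

```bash
python3 -c "
from h import *; rel(c=(.5842,-.2121))
s,im,d=grab('wrist','w3.png')"
```

```text
t 8.6 pos [ 0.5847 -0.2115  0.1379] tz [ 0.0296 -0.002  -0.9996] yaw 109.41 need cm [-0.03 -0.08  0.48] spin -0.002 F [-1.02  0.05 -1.07] Ftool [ 0.39 -0.98  1.04] Mz [0.026 0.049 0.038] op 3.54 q [-0.515  0.247  1.805  0.015  1.064 -2.432]
```

View pics/w3.png

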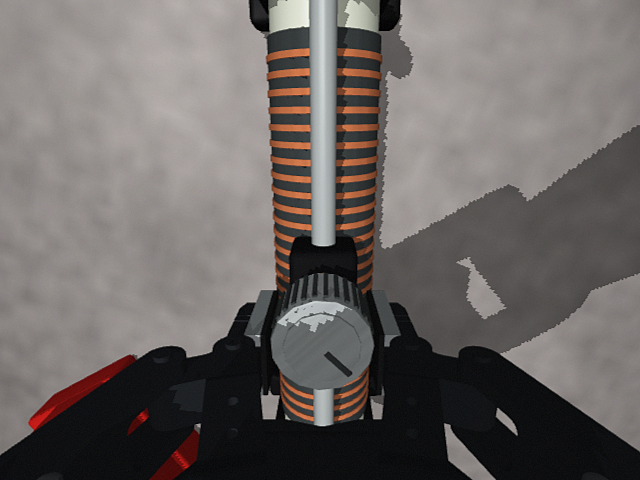

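It is gripped at 3.54 cm with small side forces. I'll turn in small steps and watch the torque.

Request:
send_rows --motion '[0,0,0,0.03,3,0,0,0,0.05,3,0,0,0,0.05,3,0,0,0,0.05,3]'

```text
time: 9.05
eef_pos: [0.5847, -0.2117, 0.1379]
tcp_rot: [0.651, 0.759, 0.009, 0.012]
contact_force: [-1.0, 1.1, 0.4]
opening: 0.413
```

```bash
python3 -c "
from h import *; rel(c=(.5842,-.2121))"
```

```text
t 9.05 pos [ 0.5847 -0.2117  0.1379] tz [ 0.0295 -0.0026 -0.9996] yaw 98.78 need cm [-0.03 -0.07  0.48] spin -0.187 F [-0.98  1.06  0.36] Ftool [ 1.19 -0.8  -0.4 ] Mz [0.059 0.083 0.091] op 3.53 q [-0.515  0.247  1.804  0.014  1.063 -2.246]
```

Request:
send_rows --motion '[0,0,0,0.05,3,0,0,0,0.05,3,0,0,0,0.05,3,0,0,0,0.05,3]'

```text
time: 9.45
eef_pos: [0.5846, -0.2119, 0.1379]
tcp_rot: [0.726, 0.688, 0.009, 0.011]
contact_force: [0.6, 0.6, 0.7]
opening: 0.416
```

```bash
python3 -c "
from h import *; rel(c=(.5842,-.2121))"
```

```text
t 9.45 pos [ 0.5846 -0.2119  0.1379] tz [ 0.0291 -0.004  -0.9996] yaw 86.95 need cm [-0.02 -0.06  0.49] spin -0.394 F [0.6  0.61 0.71] Ftool [ 0.64  0.59 -0.69] Mz [0.024 0.172 0.056] op 3.55 q [-0.515  0.247  1.804  0.012  1.063 -2.039]
```

Request:
send_rows --motion '[0,0,0,0.05,3,0,0,0,0.05,3]'

```text
time: 9.65
eef_pos: [0.5846, -0.212, 0.1378]
tcp_rot: [0.76, 0.65, 0.009, 0.011]
contact_force: [0.2, 1.4, 0.6]
opening: 0.41
```

```bash
python3 -c "
from h import *; rel(c=(.5842,-.2121))"
```

```text
t 9.65 pos [ 0.5846 -0.212   0.1378] tz [ 0.0288 -0.0048 -0.9996] yaw 81.05 need cm [-0.02 -0.05  0.48] spin -0.497 F [0.22 1.39 0.6 ] Ftool [ 1.41  0.02 -0.6 ] Mz [0.005 0.183 0.083] op 3.5 q [-0.515  0.247  1.804  0.011  1.063 -1.935]
```

Request:
send_rows --motion '[0,0,0,0.05,3,0,0,0,0.05,3]'

```text
time: 9.85
eef_pos: [0.5845, -0.2121, 0.1378]
tcp_rot: [0.792, 0.61, 0.009, 0.011]
contact_force: [-0.3, 1.6, 0.8]
opening: 0.413
```

```bash
python3 -c "
from h import *; rel(c=(.5842,-.2121))"
```

```text
t 9.85 pos [ 0.5845 -0.2121  0.1378] tz [ 0.0283 -0.0058 -0.9996] yaw 75.15 need cm [-0.01 -0.05  0.48] spin -0.599 F [-0.25  1.63  0.75] Ftool [ 1.52 -0.64 -0.77] Mz [-0.006  0.181  0.054] op 3.53 q [-0.515  0.247  1.804  0.01   1.063 -1.831]
```

Request:
send_rows --motion '[0,0,0,0.05,3,0,0,0,0.05,3]'

```text
time: 10.05
eef_pos: [0.5845, -0.2122, 0.1379]
tcp_rot: [0.823, 0.568, 0.01, 0.011]
contact_force: [-0.2, 1.9, -0.1]
opening: 0.41
```

```bash
python3 -c "
from h import *; rel(c=(.5842,-.2121))"
```

```text
t 10.05 pos [ 0.5845 -0.2122  0.1379] tz [ 0.0278 -0.0068 -0.9996] yaw 69.26 need cm [-0.   -0.04  0.48] spin -0.702 F [-0.19  1.94 -0.08] Ftool [ 1.75 -0.87  0.06] Mz [-0.038  0.147 -0.004] op 3.5 q [-0.514  0.247  1.804  0.009  1.063 -1.727]
```

Request:
send_rows --motion '[0,0,0,0.05,3,0,0,0,0.05,3]'

```text
time: 10.25
eef_pos: [0.5844, -0.2123, 0.1379]
tcp_rot: [0.851, 0.525, 0.01, 0.011]
contact_force: [-1.0, 1.1, 0.6]
opening: 0.414
```

```bash
python3 -c "
from h import *; rel(c=(.5842,-.2121));grab('wrist','w4.png');rel()"
```

```text
t 10.25 pos [ 0.5844 -0.2123  0.1379] tz [ 0.0273 -0.0079 -0.9996] yaw 63.38 need cm [ 0.   -0.04  0.49] spin -0.805 F [-0.96  1.11  0.59] Ftool [ 0.57 -1.33 -0.63] Mz [-0.052  0.201  0.09 ] op 3.53 q [-0.514  0.247  1.804  0.007  1.063 -1.624]
t 10.3 pos [ 0.5844 -0.2122  0.1378] tz [ 0.0272 -0.0078 -0.9996] yaw 63.31 need cm [ 0.01 -0.09  0.48] spin -0.806 F [-0.45  1.39  0.21] Ftool [ 1.04 -1.02 -0.23] Mz [-0.053  0.224  0.038] op 3.52 q [-0.514  0.247  1.804  0.008  1.063 -1.622]
```

View pics/w4.png

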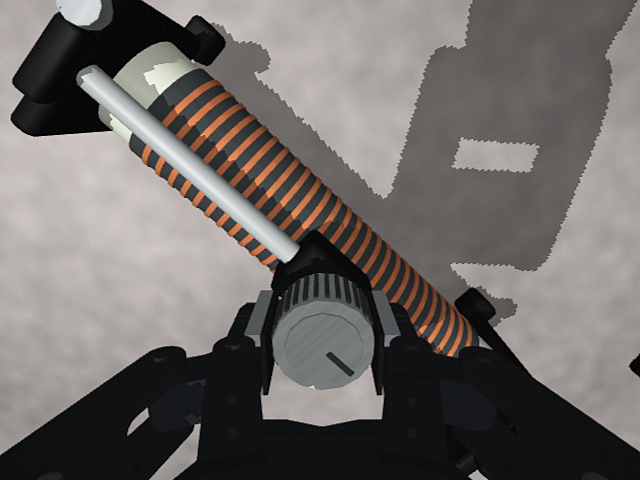

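The index mark, from (328,352) to (350,375) px, has not moved relative to the jaws, so nothing has slipped. The screw has turned 0.8 rad and still runs freely.

Request:
send_rows --motion '[0,0,0,0.05,3,0,0,0,0.05,3]'

```text
time: 10.5
eef_pos: [0.5843, -0.2123, 0.1378]
tcp_rot: [0.876, 0.482, 0.009, 0.01]
contact_force: [-0.6, 1.7, 1.4]
opening: 0.415
```

```bash
python3 -c "
from h import *; rel(c=(.5842,-.2121))"
```

```text
t 10.5 pos [ 0.5843 -0.2123  0.1378] tz [ 0.0265 -0.0089 -0.9996] yaw 57.59 need cm [ 0.01 -0.04  0.48] spin -0.906 F [-0.57  1.7   1.43] Ftool [ 1.14 -1.35 -1.46] Mz [-0.022  0.209  0.152] op 3.54 q [-0.514  0.247  1.804  0.006  1.063 -1.522]
```

Request:
send_rows --motion '[0,0,0,0.05,3]'

```text
time: 10.6
eef_pos: [0.5843, -0.2123, 0.1378]
tcp_rot: [0.888, 0.46, 0.009, 0.01]
contact_force: [-0.1, 1.1, -0.3]
opening: 0.416
```

```bash
python3 -c "
from h import *; rel(c=(.5842,-.2121))"
```

```text
t 10.6 pos [ 0.5843 -0.2123  0.1378] tz [ 0.0262 -0.0095 -0.9996] yaw 54.75 need cm [ 0.01 -0.03  0.48] spin -0.956 F [-0.09  1.07 -0.3 ] Ftool [ 0.82 -0.7   0.29] Mz [-0.083  0.231  0.205] op 3.55 q [-0.513  0.247  1.804  0.005  1.063 -1.471]
```

```bash
python3 -c "
from h import *
for i in range(5):
    cams.read_camera('side'); s=ctrl.get_state(); print(s['wrist_torque'].round(3), s['joint_efforts'][5].round(3))"
```

```text
[-0.091  0.207  0.265] 0.304
[-0.055  0.23   0.218] 0.361
[-0.075  0.249  0.207] 0.256
[-0.07   0.19   0.195] 0.221
[-0.051  0.237  0.19 ] 0.213
```

The torque rose steadily from about 0.06 to 0.21 N m, so the screw is seated and the washer is wound only about 0.12 rad. I'll let go now.

Request:
send_rows --motion '[0,0,0,0,4.5,0,0,0,0,6,0,0,0,0,7,0,0,0,0,7,0,0,0,0,7]'

```text
time: 11.35
eef_pos: [0.5848, -0.2133, 0.1378]
tcp_rot: [0.888, 0.46, 0.011, 0.011]
contact_force: [0.1, -0.1, 0.1]
opening: 0.819
```

```bash
python3 -c "
from h import *; rel(c=(.5842,-.2121));grab('wrist','w5.png')"
```

```text
t 11.35 pos [ 0.5848 -0.2133  0.1378] tz [ 0.0287 -0.0097 -0.9995] yaw 54.76 need cm [ 0.06 -0.13  0.47] spin -0.955 F [ 0.07 -0.06  0.12] Ftool [-0.    0.09 -0.12] Mz [-0.004  0.059  0.018] op 7.0 q [-0.515  0.247  1.804  0.007  1.061 -1.474]
```

View pics/w5.png

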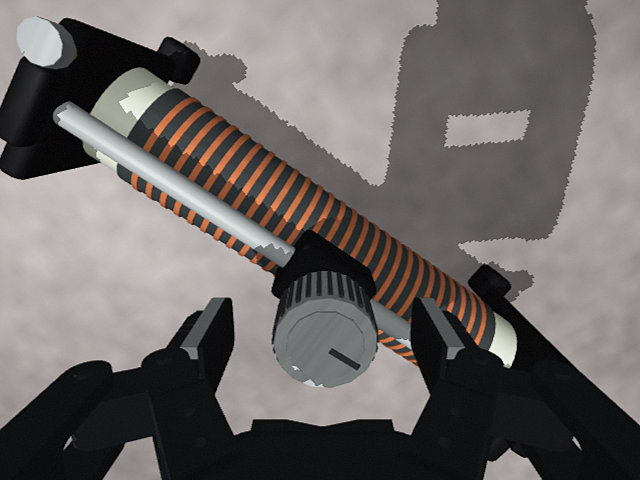

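Request:
send_rows --motion '[0,0,-1,0,7,0,0,-2,0,7,0,0,-3,0,7,0,0,-3,0,7,0,0,-2,0,7,0,0,-1,0,7,0,0,0,0,7,0,0,0,0,7,0,0,0,0,7]'

```text
time: 12.3
eef_pos: [0.5805, -0.2118, 0.2641]
tcp_rot: [0.888, 0.46, 0.01, 0.01]
contact_force: [-0.2, -0.1, -0.2]
opening: 0.819
```

```bash
python3 - <<'E'
from h import *
rel(c=(.5842,-.2121))
from scipy.optimize import least_squares
s,im,d=grab('wrist','w6.png'); W=cloud('wrist',s,d); q=W[d>0]; top=q[(q[:,2]>.16)&(q[:,2]<.175)&(np.hypot(q[:,0]-.584,q[:,1]+.212)<.04)]
if len(top): print(cv2.minEnclosingCircle(top[:,:2].astype(np.float32)),np.median(top,0))
for n in ['scene','side']:
    s,im,d=grab(n,n+'6.png'); W=cloud(n,s,d); q=W[d>0]
    side=q[(np.hypot(q[:,0]-.588,q[:,1]+.21)<.035)&(q[:,2]>.144)&(q[:,2]<.163)]
    f=lambda c:np.hypot(side[:,0]-c[0],side[:,1]-c[1])-.018
    r=least_squares(f,[.587,-.21],loss='soft_l1',f_scale=.002); print(n,r.x,len(side))
E
```

```text
t 12.3 pos [ 0.5805 -0.2118  0.2641] tz [ 0.0279 -0.0091 -0.9996] yaw 54.75 need cm [ 0.07 -0.04 13.11] spin -0.956 F [-0.2  -0.05 -0.18] Ftool [-0.16 -0.14  0.17] Mz [0.002 0.002 0.026] op 6.99 q [-0.516  0.122  1.708  0.006  1.283 -1.473]
((0.5843989253044128, -0.21205021440982819), 0.019060654565691948) [ 0.58286929 -0.21134068  0.16632049]
scene [ 0.58335874 -0.21194769] 244
side [ 0.58401151 -0.21190494] 136
```

View pics/w6.png

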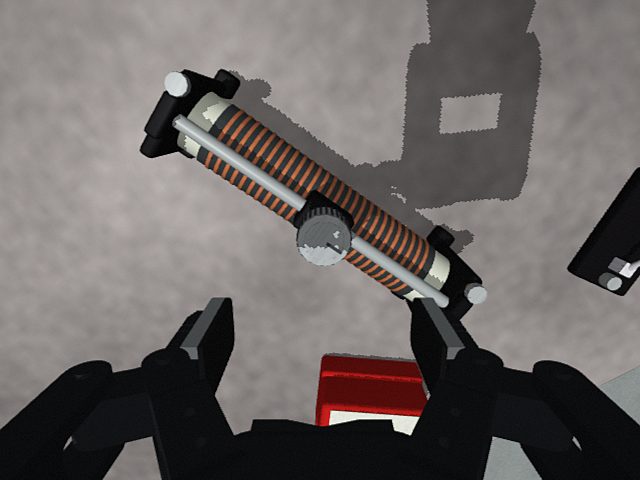

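```bash
python3 -c "
from h import *; print(workorder.sign_off())"
```

```text
the job is handed in; nothing more can be done
None
```

The thumbscrew on the long rheostat is turned clockwise to its seat and released, and the job is handed in at about 12.5 s. No final check failed or disagreed.

- **Turning:** I gripped the head with 20 N across the rod and turned it 0.95 rad, with no slip in the grip when I checked at 0.8 rad.
- **Seat:** The torque stayed near 0.06 N m, then rose to about 0.21 N m. That is roughly 0.12 rad of washer wind-up, well under the 0.4 rad limit. I stopped there and opened the gripper.
- **After letting go:** The index mark on the head sprang back by an estimated 0.1–0.2 rad, as a seated screw on the spring washer should.
- **Slider:** All three cameras put the head within about 0.5 mm of where it started. Every force reading while gripping and turning was about 2 N or less, against the 8 N that would shift the slider.
- **Robot:** The gripper is open and about 10 cm above the head, with contact force at noise level. It had tilted 1–2° from small motion errors, which caused no noticeable load.
- **Short rheostat:** I never touched it; the gripper only crossed over that area at about 0.29 m. I did not measure its screw again afterwards.

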